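# Gauge the sample disc, then hold the analyser lid open for loading

## Robot

A 6-joint arm with a two-finger parallel gripper is mounted at the origin on the work surface. World frame = base frame: x ahead of the robot, y to its left, z up, the work surface at z = 0. Lengths are in m, angles in rad, forces in N, time in s.
With the tool pointing down it reaches from about 0.425 to 0.95 m from the base axis. Payload 3.5 kg.
Tool frame: the origin (TCP) lies on the centre line of the jaws, within the pads' length; the fingertips stand 11 mm ahead of it and the grasp point (between the pads) lies 8 mm behind it; y points along the fingers, x is the direction in which the jaws open and shut, and the axes are right-handed (so a half turn about y gives the same grasp; the last joint's range is limited). The gripper opens to 85 mm and grips with 20 to 120 N. Pads are 22 mm wide; open, the fingers measure 114 mm over their backs; the gripper's body (76 mm by 85 mm) begins 54 mm behind the grasp point. The pads swing forward as they close: fully open they stand 13 mm farther back than shut.
Start: joints at [-1.444, 0.286, 1.577, -0, 1.279, -0.15], TCP at [0.184, -0.649, 0.242] pointing down, gripper open.
Joint ranges: [-2.77, 2.77], [-0.9, 2.22], [0.21, 2.48], [-1.53, 4.67], [0.24, 2.81], [-2.84, 2.84]. Speed limits (rad/s): [2.79, 2.79, 3.14, 3.14, 3.14, 3.14].

## Interface

Orientations are given as a unit quaternion [x, y, z, w].
In Python, from plant import get_state, read_camera, sign_off gives the robot as it stands.
- The arm moves only by the shell command python3 -m inch 'ROWS' [FORCE]. ROWS is JSON, a list of rows, each an object of numbers: "ax", "ay", "az": the turn, a rotation vector about the tool's x, y, z in rad; "x", "y", "z": the shift along the tool's x, y, z in mm; "hand": the closure, from -1 (fully open) to 1 (shut). In form: [{"ax": .., "ay": .., "az": .., "x": .., "y": .., "z": .., "hand": ..}, ...]. A call has 1 to 5 rows; each row shifts and turns the commanded pose from where the row before left it, along the tool's axes as they then stand; what a row does not reach is not made up. A row lasts 1/12 s, in which the tool goes at most 41.7 mm and 7.16 degrees, less where a joint would pass 70% of its speed; a pose out of reach is approached as far as the arm can. A call with a gripper value outside its range is refused whole. The fingers move at their own pace and stop on an object; FORCE is the grip in N (left out, the last holds). Time passes only in rows, so rows that do not move let the fingers close. It gives the time, the measured TCP pose, the force and the opening at its end, in the units of the state.
- get_state(): the state, without advancing time (a new reading comes with each control period).
- read_camera(name): name is "scene" or "top" or "wrist"; returns a dict with "img" (420x560x3 uint8, red, green, blue), "fov_y" (degrees; the focal length in pixels is half the picture's height over the tangent of half this angle, whatever the lens; pixels are square), "cx", "cy" (the principal point, pixels), "T" (4x4, takes a point from camera to world coordinates); the wrist camera has in their place "T_tool_cam" (4x4, takes a point from camera to tool coordinates, whose origin is the TCP and whose axes are the tool frame's). Camera axes: x right, y down, z forward; pixel columns grow to the right and rows downward; lengths in m; the calibration is good to about 2 mm. A picture is of the moment at which its call begins: read the wrist's pose just before it. There is no depth.
- sign_off(): hands the job in, once; it reports no verdict.
The state is a dict: "time": time; "qpos": joint angles; "dq": joint speeds; "joint_efforts": joint torques, N m; "eef_pos": TCP position; "tcp_rot": TCP orientation; "contact_force": force on the tool from outside, world axes, zero at the start; "wrist_torque": the same for the moment, N m; "opening": opening from 0.0 (shut) to 1.0 (fully open).
Only numpy, scipy, OpenCV 4.12 (cv2) and the standard library are available. Lean on these libraries where they do the work, as an engineer would, in place of code of your own. Each camera call takes 0.05 s, during which the arm holds its last target. There are 200 camera calls.

## Task

First, with the analyser's lid still shut, check the ceramic sample disc standing in the foot gauge: gently press the gauge's sprung spindle down until the foot bears on the disc, keep it there for about a second so the gauge can be read, and let it rise again, leaving the disc in place. Then lift the analyser's lid and hold it open at 60 degrees (give or take a few) so a colleague can load the disc: the lid falls shut if let go, so finish while still holding it there. Leave the other disc and the glassware and bottles where they are.

Things in the scene. Friction and masses are not known exactly. Their poses are not given: they have to be found in the camera images.
- analyser: Benchtop analyser, fixed, white plastic: a box 220 (x) by 240 (y) by 100 mm high with an open chamber under a flat hinged lid, and a low console 50 mm deep and 45 mm high along its -x side. Origin: centre of the box's underside on the bench; its x axis points from the console to the hinge, y along the hinge, z up.
- lid (a joint): Angle of the analyser's lid in rad: 0 shut (level, as at the start), growing as it opens, stop at 1.4; 60 degrees = 1.047. It falls shut by its own weight (roughly 0.3 to 0.55 kg) from any angle. The lid is a plate 208 by 236 by 12 mm. It turns about the analyser's +y axis through point lid_hinge: the end towards the console rises and swings away in the analyser's +x.
- lid_hinge (a point): Point on the hinge axis, at mid-width; 100 mm in +x of the analyser's origin and 106 mm above the bench.
- lid_bar (a point): Middle of the lid's handle, a round steel bar 12 mm thick running along the analyser's y, clear length about 118 mm between its two posts. With the lid shut it lies 180 mm towards the console (-x) from the hinge and 50 mm above it, 156 mm above the bench; its axis is 44 mm above the lid's top face, free on both sides. It moves with the lid, and its own axes turn with the lid.
- gauge: Foot gauge, fixed: grey base plate 100 (x) by 130 (y) by 12 mm, a round steel anvil 50 mm across with its top 20 mm above the bench, a column 65 mm to +y of the spindle axis and an arm with a dial on top, 101 to 129 mm above the bench. Origin: on the bench, on the spindle's vertical axis (the plate's centre is 20 mm to +y of it); z up.
- spindle (a joint): How far the gauge's sprung spindle is pressed down, m: 0 up (rest), stop at 0.038. The foot's underside is 40 mm above the anvil at 0, so on a disc the joint reads 0.040 minus the disc's height. The spring pushes it up with 2 N at the start, 100 N/m more on the way, and returns it when let go.
- gauge_cap (a point): Middle of the top face of the spindle's round black press cap, 30 mm across and 12 mm thick; 185 mm above the bench at rest, the highest part of the gauge. Moves with the spindle.
- gauge_foot (a point): Middle of the underside of the spindle's foot, a steel disc 16 mm across; 60 mm above the bench at rest. Moves with the spindle.
- disc_a_center (a point): Centre of the thin ceramic sample disc, 28 mm across, 12 mm high, loose. It stands either on the gauge's anvil (within about 4 mm of its middle) or on the small tile.
- disc_b_center (a point): Centre of the thick ceramic sample disc, 28 mm across, 20 mm high, loose. It stands on the other of the two places, anvil or tile.
- tile: White ceramic tile 60 by 60 by 20 mm, fixed, holding the other disc; leave alone. Origin: centre of its underside.
- amber_bottle: Brown glass bottle 70 mm across, 140 mm high, loose; leave alone. Origin: centre of its underside.
- wash_bottle: Blue plastic bottle 64 mm across, 150 mm high, loose; leave alone. Origin: centre of its underside.
- beaker: Empty glass beaker 70 mm across, 80 mm high, loose; leave alone. Origin: centre of its underside.
Things that resemble listed ones, but are neither listed nor needed, are in the scene too. Of the things like the gauge, leave any that is yellow; of the rest the larger one is meant.

How it is judged:
By the outcome, as a careful person would: the job done as asked, in the order asked, and still so for the second after the job is handed in, while the arm keeps its last pose, push and grip.
It also fails if it takes over 51 s, if anything falls off the work surface, if the arm or the gripper's body presses on something with over 40 N, if the wrist force passes 120 N, or if a joint passes its speed limit or range.

## Working session

There is one attempt and no reset: what is moved stays moved. The work goes in short steps, Python scripts to look and compute and a shell command to move; the robot and the scene stay as the last step left them, time stands still between calls to the robot, and variables do not carry over. Pictures are saved under pics/ and viewed, about 8 in all and at most 12, crops included, and the job is handed in when it is done.

```bash
mkdir -p pics; cat > h.py <<'E'
import numpy as np, cv2
from plant import get_state, read_camera, sign_off
from scipy.spatial.transform import Rotation as R
def cam(n):
    s=get_state(); c=read_camera(n)
    if 'T' not in c:
        T=np.eye(4);T[:3,:3]=R.from_quat(s['tcp_rot']).as_matrix();T[:3,3]=s['eef_pos'];c['T']=T@c['T_tool_cam']
    c['f']=c['img'].shape[0]/2/np.tan(np.radians(c['fov_y'])/2)
    return c
def save(c,f): 
    cv2.imwrite(f,c['img'][:,:,::-1]); np.savez(f[:-4],**c)
def ray(c,u,v,z):
    d=c['T'][:3,:3]@np.array([(u-c['cx'])/c['f'],(v-c['cy'])/c['f'],1]);o=c['T'][:3,3]
    return o+d*(z-o[2])/d[2]
def proj(c,p):
    q=c['T'][:3,:3].T@(np.asarray(p)-c['T'][:3,3]);return q[0]/q[2]*c['f']+c['cx'],q[1]/q[2]*c['f']+c['cy']
def tri(c1,p1,c2,p2):
    A=[];b=[]
    for c,(u,v) in((c1,p1),(c2,p2)):
        d=c['T'][:3,:3]@np.array([(u-c['cx'])/c['f'],(v-c['cy'])/c['f'],1]);d/=np.linalg.norm(d);P=np.eye(3)-np.outer(d,d);A.append(P);b.append(P@c['T'][:3,3])
    return np.linalg.lstsq(np.vstack(A),np.hstack(b),rcond=None)[0]
def crop(f,o,x,y,w,h,k): cv2.imwrite(o,cv2.resize(cv2.imread(f)[y:y+h,x:x+w],None,fx=k,fy=k,interpolation=2))
E
python3 - <<'E'
from h import *
for n in('scene','top'):
    c=cam(n);save(c,f'pics/{n}.png');print(n,c['T'].round(3).tolist(),c['f'])
print(get_state())
E
```

```text
scene [[0.047, 0.772, -0.634, 1.559], [0.999, -0.044, 0.02, -0.016], [-0.012, -0.634, -0.773, 1.322], [0.0, 0.0, 0.0, 1.0]] 516.7741285037895
top [[-0.066, -0.971, 0.229, 0.273], [-0.998, 0.065, -0.013, 0.011], [-0.003, -0.23, -0.973, 1.448], [0.0, 0.0, 0.0, 1.0]] 397.21398771080675
{'time': 0.1, 'qpos': array([-1.44398947e+00,  2.87111347e-01,  1.57806350e+00,  2.87446566e-05,
        1.27859776e+00, -1.49993234e-01]), 'dq': array([-0.00124155, -0.00192893, -0.003057  ,  0.00108945, -0.00020095,
       -0.00115772]), 'joint_efforts': array([ 4.88093174e-04, -4.07299411e+01, -2.93697631e+01, -1.63320851e-04,
        3.42872074e-03,  6.80090992e-06]), 'eef_pos': array([ 0.18442805, -0.64871069,  0.24104481]), 'tcp_rot': array([-0.56363814,  0.42677344, -0.42571009,  0.56475428]), 'contact_force': array([-0.91548327, -0.50884572,  0.42965715]), 'wrist_torque': array([-0.0069757 , -0.00156466, -0.06781741]), 'opening': 1.0007586344112842}
```

View pics/scene.png

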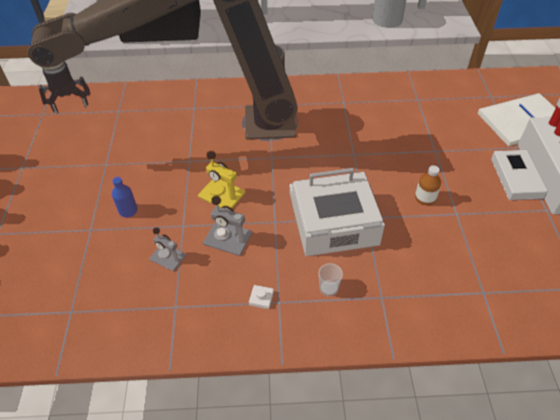

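View pics/top.png

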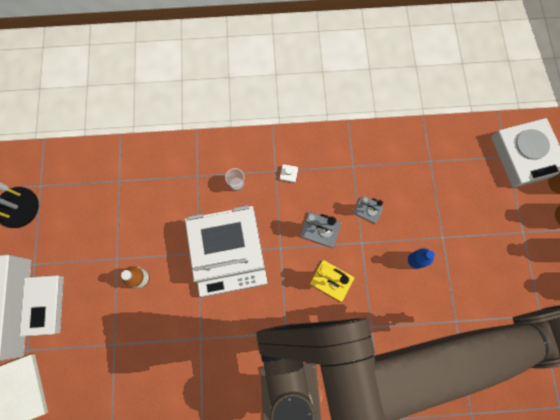

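The scene shows three gauges: yellow at (222,185), large grey at (228,230), small grey at (166,250). Yellow is excluded and the larger grey one is meant. The analyser is at (337,212), its console facing the robot. I'll confirm in an enlarged crop.

```bash
python3 - <<'E'
import cv2,numpy as np
a=cv2.imread('pics/scene.png')[140:275,140:290];b=cv2.imread('pics/top.png')[190:310,290:400]
a=cv2.resize(a,None,fx=4,fy=4,interpolation=2)  #600x540
cv2.imwrite('pics/c1.png',a)
t=cv2.imread('pics/top.png')
cv2.imwrite('pics/c2.png',cv2.resize(t[200:310,175:375],None,fx=4,fy=4,interpolation=2))
E
```

```text
(no output)
```

View pics/c1.png

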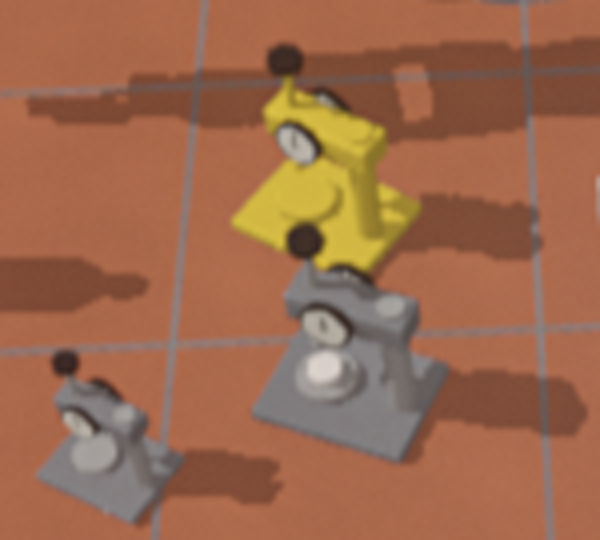

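View pics/c2.png

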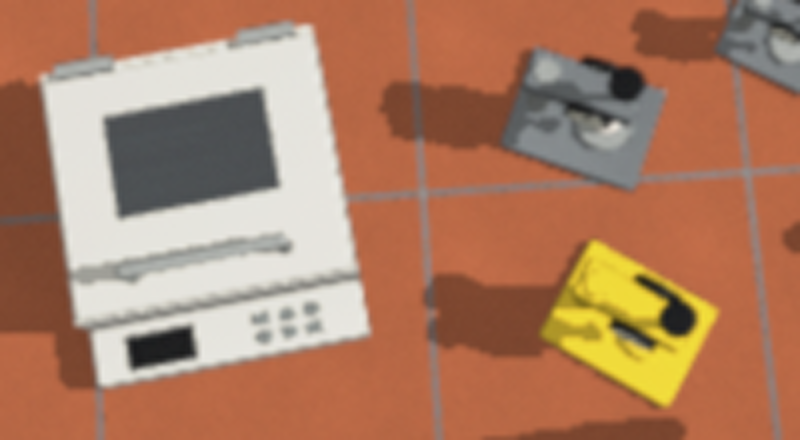

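The crop confirms the large grey gauge, with a disc on its anvil and its black cap at scene (216,200) and top (332,221). The bar runs through top (207,267) to (246,260).

```bash
python3 - <<'E'
from h import *
s=dict(np.load('pics/scene.npz'));t=dict(np.load('pics/top.npz'))
T=lambda x,y:(175+x/4,200+y/4); S=lambda x,y:(140+x/4,140+y/4)
print('cap tri',tri(s,S(305,241),t,T(627,83)), ray(s,*S(305,241),.183),ray(t,*T(627,83),.183))
print('ycap',tri(s,S(285,60),t,T(677,319)))
for p in [(535,45),(665,90),(635,188),(503,148)]: print('plate',ray(t,*T(*p),.012).round(3))
for p in [(43,78),(315,25),(100,387),(370,335),(78,325),(358,275)]: print('an',[ray(t,*T(*p),z).round(3)[:2] for z in(.112,.045)])
for p in [(130,268),(285,240)]: print('bar',ray(t,*T(*p),.156).round(3))
for p in [(310,182),(353,175)]: print('bar s',ray(s,*p,.156).round(3))
for p in [(322,366),(328,358)]: print('disc s',ray(s,*S(*p),.036).round(3))
st=get_state();print(R.from_quat(st['tcp_rot']).as_matrix().round(3));c=cam('wrist');print(c['T_tool_cam'].round(3),c['f'])
E
```

```text
cap tri [ 0.55080538 -0.17253733  0.17751124] [ 0.55579342 -0.17062502  0.183     ] [ 0.54962917 -0.17290584  0.183     ]
ycap [ 0.35733654 -0.19427519  0.17631739]
plate [ 0.629 -0.116  0.012]
plate [ 0.578 -0.232  0.012]
plate [ 0.489 -0.196  0.012]
plate [ 0.534 -0.078  0.012]
an [array([0.603, 0.319]), array([0.62 , 0.335])]
an [array([0.635, 0.083]), array([0.653, 0.086])]
an [array([0.338, 0.275]), array([0.341, 0.289])]
an [array([0.365, 0.051]), array([0.37 , 0.052])]
an [array([0.39 , 0.293]), array([0.396, 0.307])]
an [array([0.416, 0.058]), array([0.423, 0.06 ])]
bar [0.429 0.241 0.156]
bar [0.443 0.114 0.156]
bar s [0.474 0.112 0.156]
bar s [0.452 0.248 0.156]
disc s [ 0.558 -0.173  0.036]
disc s [ 0.55  -0.169  0.036]
[[ 0.273 -0.     0.962]
 [-0.962  0.002  0.273]
 [-0.002 -1.     0.   ]]
[[ 1.     0.001  0.     0.001]
 [-0.    -0.269  0.963 -0.132]
 [ 0.001 -0.963 -0.269  0.069]
 [ 0.     0.     0.     1.   ]] 374.6319130988784
```

```bash
python3 -m inch '[{"x":-24,"z":32,"hand":1},{"x":-24,"z":32,"hand":1},{"x":-24,"z":32,"hand":1},{"x":-24,"z":32,"hand":1},{"x":-24,"z":32,"hand":1}]' 40
python3 -m inch '[{"x":-24,"z":32,"hand":1},{"x":-24,"z":32,"hand":1},{"x":-24,"z":32,"hand":1},{"x":-24,"z":32,"hand":1},{"x":-24,"z":32,"hand":1}]'
python3 -m inch '[{"x":-24,"z":32,"hand":1},{"x":-24,"z":32,"hand":1},{"x":-24,"z":32,"hand":1},{"x":-16,"z":16,"hand":1},{"hand":1}]'
python3 - <<'E'
from h import *
c=cam('wrist');save(c,'pics/w1.png');print(get_state()['eef_pos'],get_state()['contact_force'],proj(c,[.551,-.172,.185]))
E
```

```text
[ 0.18444672 -0.6488968   0.24144964] [ 0.24561683  0.4337662  -0.95044451] (np.float64(-1613.2792712948649), np.float64(-2164.193523014963))validation failed for argument at $[0]...
validation failed for argument at $[0]...
validation failed for argument at $[0]...
```

View pics/w1.png

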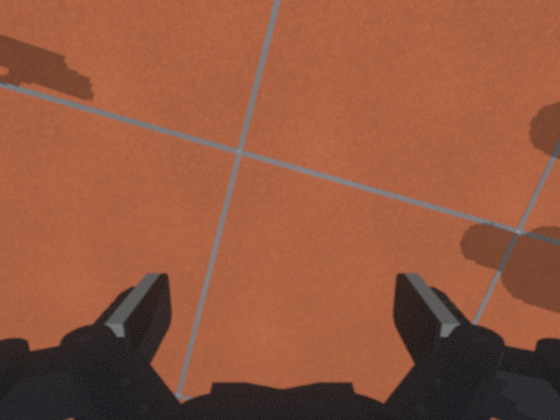

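The arm hasn't moved: the call was refused because every field has to be given. The picture shows only bare bench.

```bash
python3 -m inch '[{"ax":0,"ay":0,"az":0,"x":-24,"y":0,"z":32,"hand":1},{"ax":0,"ay":0,"az":0,"x":-24,"y":0,"z":32,"hand":1},{"ax":0,"ay":0,"az":0,"x":-24,"y":0,"z":32,"hand":1},{"ax":0,"ay":0,"az":0,"x":-24,"y":0,"z":32,"hand":1},{"ax":0,"ay":0,"az":0,"x":-24,"y":0,"z":32,"hand":1}]' 40 &&
python3 -m inch '[{"ax":0,"ay":0,"az":0,"x":-24,"y":0,"z":32,"hand":1},{"ax":0,"ay":0,"az":0,"x":-24,"y":0,"z":32,"hand":1},{"ax":0,"ay":0,"az":0,"x":-24,"y":0,"z":32,"hand":1},{"ax":0,"ay":0,"az":0,"x":-24,"y":0,"z":32,"hand":1},{"ax":0,"ay":0,"az":0,"x":-24,"y":0,"z":32,"hand":1}]' &&
python3 -m inch '[{"ax":0,"ay":0,"az":0,"x":-24,"y":0,"z":32,"hand":1},{"ax":0,"ay":0,"az":0,"x":-24,"y":0,"z":32,"hand":1},{"ax":0,"ay":0,"az":0,"x":-24,"y":0,"z":32,"hand":1},{"ax":0,"ay":0,"az":0,"x":-12,"y":0,"z":16,"hand":1},{"ax":0,"ay":0,"az":0,"x":0,"y":0,"z":0,"hand":1}]'
python3 - <<'E'
from h import *
c=cam('wrist');save(c,'pics/w2.png');print(get_state()['eef_pos'],get_state()['contact_force'],proj(c,[.551,-.172,.185]))
E
```

```text
time: 0.62
eef_pos: [0.3063, -0.4885, 0.242]
tcp_rot: [-0.564, 0.427, -0.426, 0.564]
contact_force: [-0.1, -1.3, 0.3]
opening: 0.298
time: 1.03
eef_pos: [0.4275, -0.3291, 0.2423]
tcp_rot: [0.564, -0.426, 0.426, -0.564]
contact_force: [0.6, -1.4, 0.7]
opening: -0.001
time: 1.45
eef_pos: [0.5132, -0.2161, 0.2422]
tcp_rot: [-0.565, 0.425, -0.425, 0.566]
contact_force: [-0.8, 0.7, -0.1]
opening: -0.0
[ 0.51222747 -0.21784266  0.24214368] [-0.2251245   0.16536177 -0.11214068] (np.float64(217.32791855452203), np.float64(151.34331142290688))
```

View pics/w2.png

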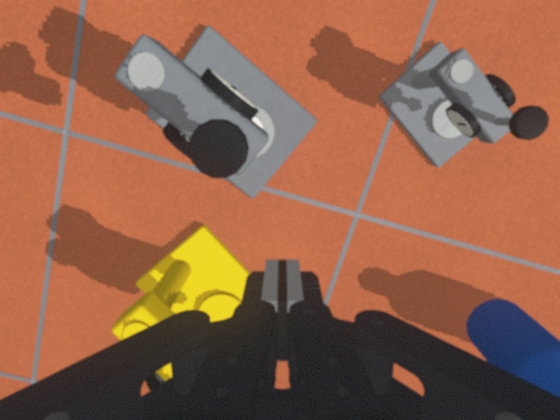

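The large grey gauge's cap is at (219,149), against a prediction of (217,151). Its disc can be seen beneath, and the closed tips are at (281,262).

```bash
python3 - <<'E'
from h import *
c=dict(np.load('pics/w2.npz'))
p=ray(c,219,149,.185);s=get_state();M=R.from_quat(s['tcp_rot']).as_matrix()
print(p,M.T@(p-s['eef_pos'])*1000,'tip',proj(c,s['eef_pos']+.011*M[:,1]))
E
```

```text
[ 0.55236769 -0.17253186  0.185     ] [-32.40737285  57.12870394  51.14468639] tip (np.float64(283.6607724893782), np.float64(283.40250223671114))
```

```bash
python3 -m inch '[{"ax":0,"ay":0,"az":0,"x":-16,"y":0,"z":25.5,"hand":1},{"ax":0,"ay":0,"az":0,"x":-16,"y":0,"z":25.5,"hand":1},{"ax":0,"ay":0,"az":0,"x":0,"y":20,"z":0,"hand":1},{"ax":0,"ay":0,"az":0,"x":0,"y":18,"z":0,"hand":1},{"ax":0,"ay":0,"az":0,"x":0,"y":5,"z":0,"hand":1}]' &&
python3 -m inch '[{"ax":0,"ay":0,"az":0,"x":0,"y":4,"z":0,"hand":1},{"ax":0,"ay":0,"az":0,"x":0,"y":4,"z":0,"hand":1},{"ax":0,"ay":0,"az":0,"x":0,"y":4,"z":0,"hand":1},{"ax":0,"ay":0,"az":0,"x":0,"y":4,"z":0,"hand":1},{"ax":0,"ay":0,"az":0,"x":0,"y":0,"z":0,"hand":1}]'
```

```text
time: 1.92
eef_pos: [0.5499, -0.175, 0.196]
tcp_rot: [0.565, -0.428, 0.425, -0.564]
contact_force: [-0.2, -0.0, 3.0]
opening: 0.001
time: 2.33
eef_pos: [0.5519, -0.1759, 0.1837]
tcp_rot: [0.564, -0.426, 0.427, -0.564]
contact_force: [-2.9, -1.6, 3.1]
opening: -0.0
```

```bash
python3 -m inch '[{"ax":0,"ay":0,"az":0,"x":0,"y":3,"z":0,"hand":1},{"ax":0,"ay":0,"az":0,"x":0,"y":2,"z":0,"hand":1},{"ax":0,"ay":0,"az":0,"x":0,"y":0,"z":0,"hand":1}]';
python3 -m inch '[{"ax":0,"ay":0,"az":0,"x":0,"y":1,"z":0,"hand":1},{"ax":0,"ay":0,"az":0,"x":0,"y":0,"z":0,"hand":1}]';python3 -m inch '[{"ax":0,"ay":0,"az":0,"x":0,"y":1,"z":0,"hand":1},{"ax":0,"ay":0,"az":0,"x":0,"y":0,"z":0,"hand":1}]'
```

```text
time: 2.58
eef_pos: [0.5522, -0.1757, 0.1787]
tcp_rot: [0.564, -0.425, 0.427, -0.564]
contact_force: [-0.8, -3.1, 3.9]
opening: 0.003
time: 2.75
eef_pos: [0.5523, -0.1754, 0.1778]
tcp_rot: [0.564, -0.425, 0.427, -0.564]
contact_force: [-1.3, -3.0, 4.0]
opening: -0.001
time: 2.92
eef_pos: [0.5524, -0.1752, 0.1767]
tcp_rot: [-0.564, 0.426, -0.427, 0.564]
contact_force: [0.1, -2.4, 4.7]
opening: -0.002
```

```bash
for i in 1; do python3 -m inch '[{"ax":0,"ay":0,"az":0,"x":0,"y":1,"z":0,"hand":1},{"ax":0,"ay":0,"az":0,"x":0,"y":0,"z":0,"hand":1}]'; python3 -m inch '[{"ax":0,"ay":0,"az":0,"x":0,"y":1,"z":0,"hand":1},{"ax":0,"ay":0,"az":0,"x":0,"y":0,"z":0,"hand":1}]';python3 -m inch '[{"ax":0,"ay":0,"az":0,"x":0,"y":0.5,"z":0,"hand":1},{"ax":0,"ay":0,"az":0,"x":0,"y":0,"z":0,"hand":1}]'; done | grep -E "eef|force"
```

```text
eef_pos: [0.5523, -0.1751, 0.1755]
contact_force: [1.2, -3.5, 4.1]
eef_pos: [0.5523, -0.1749, 0.1745]
contact_force: [0.5, -3.3, 4.2]
eef_pos: [0.5523, -0.1749, 0.174]
contact_force: [1.7, -3.4, 4.2]
```

```bash
(python3 -m inch '[{"ax":0,"ay":0,"az":0,"x":0,"y":2,"z":0,"hand":1},{"ax":0,"ay":0,"az":0,"x":0,"y":2,"z":0,"hand":1},{"ax":0,"ay":0,"az":0,"x":0,"y":0,"z":0,"hand":1}]'; python3 -m inch '[{"ax":0,"ay":0,"az":0,"x":0,"y":0.8,"z":0,"hand":1},{"ax":0,"ay":0,"az":0,"x":0,"y":0,"z":0,"hand":1}]';python3 -m inch '[{"ax":0,"ay":0,"az":0,"x":0,"y":0.8,"z":0,"hand":1},{"ax":0,"ay":0,"az":0,"x":0,"y":0,"z":0,"hand":1}]') | grep -E "eef|force"
```

```text
eef_pos: [0.5521, -0.1748, 0.1696]
contact_force: [1.7, -3.0, 4.9]
eef_pos: [0.5521, -0.1748, 0.1691]
contact_force: [1.7, -3.4, 5.1]
eef_pos: [0.5521, -0.1748, 0.1683]
contact_force: [1.8, -2.9, 4.3]
```

```bash
(python3 -m inch '[{"ax":0,"ay":0,"az":0,"x":0,"y":0.5,"z":0,"hand":1},{"ax":0,"ay":0,"az":0,"x":0,"y":0,"z":0,"hand":1}]'; python3 -m inch '[{"ax":0,"ay":0,"az":0,"x":0,"y":0.5,"z":0,"hand":1},{"ax":0,"ay":0,"az":0,"x":0,"y":0,"z":0,"hand":1}]') | grep -E "eef|force"
```

```text
eef_pos: [0.5521, -0.1748, 0.1681]
contact_force: [1.6, -2.7, 5.1]
eef_pos: [0.5521, -0.1748, 0.1681]
contact_force: [1.5, -2.5, 7.5]
```

The spindle has stopped at z=0.168 and the force has risen, so the foot bears on the 12 mm disc. I'll hold for a bit over a second, then let it rise slowly.

```bash
(python3 -m inch '[{"ax":0,"ay":0,"az":0,"x":0,"y":0.4,"z":0,"hand":1},{"ax":0,"ay":0,"az":0,"x":0,"y":0,"z":0,"hand":1},{"ax":0,"ay":0,"az":0,"x":0,"y":0,"z":0,"hand":1},{"ax":0,"ay":0,"az":0,"x":0,"y":0,"z":0,"hand":1},{"ax":0,"ay":0,"az":0,"x":0,"y":0,"z":0,"hand":1}]'
python3 -m inch '[{"ax":0,"ay":0,"az":0,"x":0,"y":0,"z":0,"hand":1},{"ax":0,"ay":0,"az":0,"x":0,"y":0,"z":0,"hand":1},{"ax":0,"ay":0,"az":0,"x":0,"y":0,"z":0,"hand":1},{"ax":0,"ay":0,"az":0,"x":0,"y":0,"z":0,"hand":1},{"ax":0,"ay":0,"az":0,"x":0,"y":0,"z":0,"hand":1}]'
python3 -m inch '[{"ax":0,"ay":0,"az":0,"x":0,"y":0,"z":0,"hand":1},{"ax":0,"ay":0,"az":0,"x":0,"y":0,"z":0,"hand":1},{"ax":0,"ay":0,"az":0,"x":0,"y":0,"z":0,"hand":1},{"ax":0,"ay":0,"az":0,"x":0,"y":0,"z":0,"hand":1},{"ax":0,"ay":0,"az":0,"x":0,"y":0,"z":0,"hand":1}]'
python3 -m inch '[{"ax":0,"ay":0,"az":0,"x":0,"y":-3,"z":0,"hand":1},{"ax":0,"ay":0,"az":0,"x":0,"y":-7,"z":0,"hand":1},{"ax":0,"ay":0,"az":0,"x":0,"y":-10,"z":0,"hand":1},{"ax":0,"ay":0,"az":0,"x":0,"y":-12,"z":0,"hand":1},{"ax":0,"ay":0,"az":0,"x":0,"y":-14,"z":0,"hand":1}]'
python3 -m inch '[{"ax":0,"ay":0,"az":0,"x":0,"y":-25,"z":0,"hand":1},{"ax":0,"ay":0,"az":0,"x":0,"y":-28,"z":0,"hand":1},{"ax":0,"ay":0,"az":0,"x":0,"y":0,"z":0,"hand":1}]') | grep -E "time|eef|force"
```

```text
time: 4.75
eef_pos: [0.5521, -0.1748, 0.1681]
contact_force: [0.6, -0.8, 8.6]
time: 5.17
eef_pos: [0.5521, -0.1748, 0.168]
contact_force: [0.0, -2.0, 8.4]
time: 5.58
eef_pos: [0.5521, -0.1748, 0.168]
contact_force: [0.9, -2.0, 8.7]
time: 6.0
eef_pos: [0.5501, -0.1735, 0.2119]
contact_force: [0.2, 0.6, -0.4]
time: 6.25
eef_pos: [0.553, -0.1749, 0.2716]
contact_force: [0.9, -0.1, 1.4]
```

```bash
(python3 -m inch '[{"ax":0,"ay":-0.118,"az":0,"x":0,"y":0,"z":0,"hand":1},{"ax":0,"ay":-0.118,"az":0,"x":0,"y":0,"z":0,"hand":1},{"ax":0,"ay":-0.118,"az":0,"x":0,"y":0,"z":0,"hand":0},{"ax":0,"ay":-0.118,"az":0,"x":0,"y":0,"z":0,"hand":-0.3},{"ax":0,"ay":-0.118,"az":0,"x":0,"y":0,"z":0,"hand":-0.3}]'
python3 -m inch '[{"ax":0,"ay":-0.118,"az":0,"x":0,"y":0,"z":0,"hand":-0.3},{"ax":0,"ay":-0.118,"az":0,"x":0,"y":0,"z":0,"hand":-0.3},{"ax":0,"ay":-0.118,"az":0,"x":0,"y":0,"z":0,"hand":-0.3},{"ax":0,"ay":-0.118,"az":0,"x":0,"y":0,"z":0,"hand":-0.3},{"ax":0,"ay":-0.118,"az":0,"x":0,"y":0,"z":0,"hand":-0.3}]'
python3 -m inch '[{"ax":0,"ay":-0.118,"az":0,"x":0,"y":0,"z":0,"hand":-0.3},{"ax":0,"ay":-0.118,"az":0,"x":0,"y":0,"z":0,"hand":-0.3},{"ax":0,"ay":0,"az":0,"x":-8,"y":0,"z":37,"hand":-0.3},{"ax":0,"ay":0,"az":0,"x":-8,"y":0,"z":37,"hand":-0.3},{"ax":0,"ay":0,"az":0,"x":-8,"y":0,"z":37,"hand":-0.3}]'
python3 -m inch '[{"ax":0,"ay":0,"az":0,"x":-8,"y":0,"z":37,"hand":-0.3},{"ax":0,"ay":0,"az":0,"x":-8,"y":0,"z":37,"hand":-0.3},{"ax":0,"ay":0,"az":0,"x":-8,"y":0,"z":37,"hand":-0.3},{"ax":0,"ay":0,"az":0,"x":-8,"y":0,"z":37,"hand":-0.3},{"ax":0,"ay":0,"az":0,"x":-8,"y":0,"z":37,"hand":-0.3}]'
python3 -m inch '[{"ax":0,"ay":0,"az":0,"x":0,"y":0,"z":0,"hand":-0.3},{"ax":0,"ay":0,"az":0,"x":0,"y":0,"z":0,"hand":-0.3}]') 
python3 - <<'E'
from h import *
c=cam('wrist');save(c,'pics/w3.png');s=get_state();M=R.from_quat(s['tcp_rot']).as_matrix();print(s['eef_pos'],s['qpos'],M.round(3))
u=np.array([.9925,.122,0]);v=np.array([-.122,.9925,0]);b=np.array([.435,.180,.156])
for d in(-.059,0,.059):print(proj(c,b+d*v))
E
```

```text
time: 6.67
eef_pos: [0.5504, -0.1737, 0.2643]
tcp_rot: [-0.664, 0.244, -0.24, 0.665]
contact_force: [0.7, 0.0, -0.2]
opening: 0.416
time: 7.08
eef_pos: [0.5504, -0.1737, 0.2643]
tcp_rot: [-0.705, 0.04, -0.036, 0.707]
contact_force: [0.4, 0.1, 0.4]
opening: 0.653
time: 7.5
eef_pos: [0.5124, -0.066, 0.2641]
tcp_rot: [-0.705, -0.041, 0.044, 0.707]
contact_force: [0.7, 0.8, -0.4]
opening: 0.649
time: 7.92
eef_pos: [0.4496, 0.1129, 0.2645]
tcp_rot: [-0.705, -0.041, 0.045, 0.706]
contact_force: [0.7, 0.6, 0.5]
opening: 0.651
time: 8.08
eef_pos: [0.4503, 0.1129, 0.2648]
tcp_rot: [-0.706, -0.043, 0.046, 0.706]
contact_force: [-0.8, 0.3, -0.4]
opening: 0.651
[0.45105304 0.11169945 0.26492466] [ 2.39767258e-02 -2.10700084e-01  2.04732892e+00 -2.01623267e-04
  1.30801122e+00 -1.00130878e-01] [[ 0.992 -0.003 -0.124]
 [ 0.124 -0.     0.992]
 [-0.003 -1.     0.   ]]
(np.float64(270.9663553767827), np.float64(200.74377703507952))
(np.float64(270.6742972484636), np.float64(108.10662113275056))
(np.float64(270.3394354957454), np.float64(1.8926952584185983))
```

View pics/w3.png

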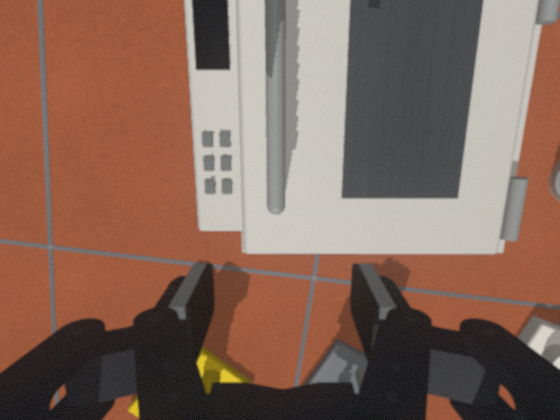

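The bar runs in the picture from (274,0) to its near end at (277,205). The prediction was u=271. The lid corners are at (243,252) and (503,252).

```bash
python3 - <<'E'
from h import *
c=dict(np.load('pics/w3.npz'));s=get_state();M=R.from_quat(s['tcp_rot']).as_matrix()
for p,z in [((276.5,200),.156),((274.5,20),.156),((243,252),.112),((503,252),.112)]:
    q=ray(c,*p,z);print(q.round(4),(M.T@(q-s['eef_pos'])*1000).round(1))
E
```

```text
[0.4458 0.1224 0.156 ] [ -3.6 108.9  11.3]
[0.4313 0.2294 0.156 ] [ -4.6 109.  119.3]
[0.4246 0.0653 0.112 ] [-31.5 153.  -42.8]
[0.6339 0.0923 0.112 ] [179.5 152.4 -41.9]
```

```bash
(python3 -m inch '[{"ax":0,"ay":0,"az":0,"x":-2,"y":0,"z":35,"hand":-0.3},{"ax":0,"ay":0,"az":0,"x":-2,"y":0,"z":35,"hand":-0.3},{"ax":0,"ay":0,"az":0,"x":0,"y":35,"z":0,"hand":-0.3},{"ax":0,"ay":0,"az":0,"x":0,"y":30,"z":0,"hand":-0.3},{"ax":0,"ay":0,"az":0,"x":0,"y":0,"z":0,"hand":-0.3}]'
python3 -m inch '[{"ax":0,"ay":0,"az":0,"x":0,"y":25,"z":0,"hand":-0.3},{"ax":0,"ay":0,"az":0,"x":0,"y":20,"z":0,"hand":-0.3},{"ax":0,"ay":0,"az":0,"x":0,"y":6,"z":0,"hand":-0.3},{"ax":0,"ay":0,"az":0,"x":0,"y":0,"z":0,"hand":-0.3},{"ax":0,"ay":0,"az":0,"x":0,"y":0,"z":0,"hand":-0.3}]')
python3 - <<'E'
from h import *
c=cam('wrist');save(c,'pics/w4.png');print(get_state()['eef_pos'])
E
```

```text
time: 8.55
eef_pos: [0.4358, 0.1786, 0.194]
tcp_rot: [0.706, 0.038, -0.048, -0.705]
contact_force: [-1.2, -0.1, -1.3]
opening: 0.643
time: 8.97
eef_pos: [0.4407, 0.1795, 0.1509]
tcp_rot: [-0.706, -0.043, 0.042, 0.706]
contact_force: [-0.8, 0.0, 1.4]
opening: 0.647
[0.44106111 0.17976867 0.15154384]
```

View pics/w4.png

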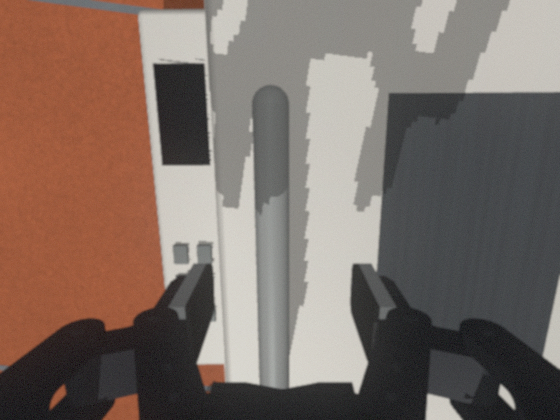

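The bar lies between the open jaws, at about u=272 against a jaw centre of 282. I'll shift 3 mm, lower 2 mm and close.

```bash
python3 -m inch '[{"ax":0,"ay":0,"az":0,"x":-3,"y":2,"z":0,"hand":-0.3},{"ax":0,"ay":0,"az":0,"x":0,"y":0,"z":0,"hand":1},{"ax":0,"ay":0,"az":0,"x":0,"y":0,"z":0,"hand":1},{"ax":0,"ay":0,"az":0,"x":0,"y":0,"z":0,"hand":1},{"ax":0,"ay":0,"az":0,"x":0,"y":0,"z":0,"hand":1}]' 40
python3 -m inch '[{"ax":0,"ay":0,"az":0,"x":0,"y":0,"z":0,"hand":1},{"ax":0,"ay":0,"az":0,"x":0,"y":0,"z":0,"hand":1},{"ax":0,"ay":0,"az":0,"x":0,"y":0,"z":0,"hand":1},{"ax":0,"ay":0,"az":0,"x":0,"y":0,"z":0,"hand":1}]'
python3 - <<'E'
import numpy as np
a,h=.18,.05
th=np.radians(np.arange(0,61,4)); x=-a*np.cos(th)+h*np.sin(th);z=a*np.sin(th)+h*np.cos(th)
print(np.c_[np.degrees(th)[1:],np.diff(x)*1e3,-np.diff(z)*1e3].round(1).tolist(), (x[-1]-x[0])*1e3,(z[-1]-z[0])*1e3)
E
```

```text
time: 9.43
eef_pos: [0.4372, 0.1799, 0.1484]
tcp_rot: [-0.706, -0.044, 0.043, 0.706]
contact_force: [0.3, -0.9, 1.9]
opening: 0.124
time: 9.77
eef_pos: [0.4372, 0.1799, 0.1484]
tcp_rot: [-0.706, -0.043, 0.043, 0.706]
contact_force: [-0.5, 0.2, 3.4]
opening: 0.122
[[4.0, 3.9, -12.4], [8.0, 4.8, -12.1], [12.0, 5.6, -11.8], [16.0, 6.4, -11.3], [20.0, 7.2, -10.9], [24.0, 7.9, -10.3], [28.0, 8.6, -9.8], [32.0, 9.3, -9.1], [36.0, 9.9, -8.5], [40.0, 10.5, -7.8], [44.0, 11.0, -7.0], [48.0, 11.5, -6.2], [52.0, 11.9, -5.4], [56.0, 12.2, -4.6], [60.0, 12.5, -3.7]] 133.30127018922192 130.88457268119896
```

```bash
python3 -m inch '[{"ax":0,"ay":0,"az":0,"x":1.8,"y":-6.2,"z":0,"hand":1},{"ax":0,"ay":0,"az":0,"x":2.1,"y":-6.2,"z":0,"hand":1},{"ax":0,"ay":0,"az":0,"x":4.8,"y":-12.1,"z":0,"hand":1},{"ax":0,"ay":0,"az":0,"x":5.6,"y":-11.8,"z":0,"hand":1},{"ax":0,"ay":0,"az":0,"x":0,"y":0,"z":0,"hand":1}]'
python3 -m inch '[{"ax":0,"ay":0,"az":0,"x":6.4,"y":-11.3,"z":0,"hand":1},{"ax":0,"ay":0,"az":0,"x":7.2,"y":-10.9,"z":0,"hand":1},{"ax":0,"ay":0,"az":0,"x":7.9,"y":-10.3,"z":0,"hand":1},{"ax":0,"ay":0,"az":0,"x":0,"y":0,"z":0,"hand":1}]'
```

```text
time: 10.18
eef_pos: [0.4517, 0.1818, 0.1865]
tcp_rot: [-0.706, -0.043, 0.043, 0.706]
contact_force: [-1.8, 1.7, -2.1]
opening: 0.122
time: 10.52
eef_pos: [0.4726, 0.1844, 0.2192]
tcp_rot: [-0.706, -0.042, 0.044, 0.706]
contact_force: [-6.9, 0.6, 2.3]
opening: 0.122
```

```bash
python3 -m inch '[{"ax":0,"ay":0,"az":0,"x":8.6,"y":-9.8,"z":0,"hand":1},{"ax":0,"ay":0,"az":0,"x":9.3,"y":-9.1,"z":0,"hand":1},{"ax":0,"ay":0,"az":0,"x":9.9,"y":-8.5,"z":0,"hand":1},{"ax":0,"ay":0,"az":0,"x":10.5,"y":-7.8,"z":0,"hand":1},{"ax":0,"ay":0,"az":0,"x":0,"y":0,"z":0,"hand":1}]'
python3 - <<'E'
from h import *
c=cam('scene');save(c,'pics/s2.png');crop('pics/s2.png','pics/s2c.png',180,130,220,150,3.6)
E
```

```text
time: 10.93
eef_pos: [0.5106, 0.1892, 0.2559]
tcp_rot: [-0.706, -0.043, 0.044, 0.706]
contact_force: [-9.5, -0.3, 9.6]
opening: 0.122
```

View pics/s2c.png

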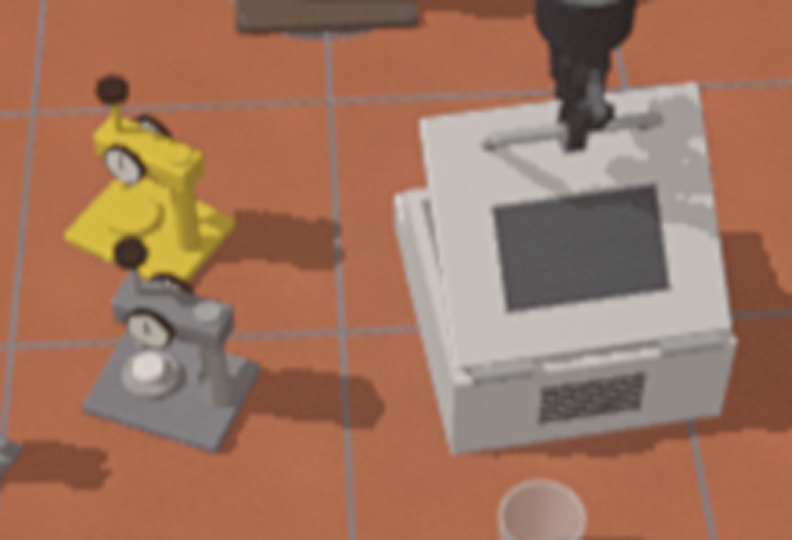

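The lid is at about 40°, gripped mid-bar. The disc is still on the anvil at about (150,368) in the crop, and the cap is back up. The arm is pressed slightly outward, so I'll correct for that as I continue.

```bash
python3 -m inch '[{"ax":0,"ay":0,"az":0,"x":10.2,"y":-8,"z":0,"hand":1},{"ax":0,"ay":0,"az":0,"x":11,"y":-7.0,"z":0,"hand":1},{"ax":0,"ay":0,"az":0,"x":11.5,"y":-6,"z":0,"hand":1},{"ax":0,"ay":0,"az":0,"x":12,"y":-4.8,"z":0,"hand":1},{"ax":0,"ay":0,"az":0,"x":0,"y":0,"z":0,"hand":1}]'
python3 -m inch '[{"ax":0,"ay":0,"az":0,"x":6,"y":-2,"z":0,"hand":1},{"ax":0,"ay":0,"az":0,"x":6,"y":-2,"z":0,"hand":1},{"ax":0,"ay":0,"az":0,"x":0,"y":0,"z":0,"hand":1},{"ax":0,"ay":0,"az":0,"x":0,"y":0,"z":0,"hand":1},{"ax":0,"ay":0,"az":0,"x":0,"y":0,"z":0,"hand":1}]'
python3 - <<'E'
from h import *
c=cam('scene');save(c,'pics/s3.png');crop('pics/s3.png','pics/s3c.png',270,120,130,100,6)
s=get_state();M=R.from_quat(s['tcp_rot']).as_matrix();g=s['eef_pos']-.008*M[:,1];print(g,s['eef_pos'],s['contact_force'])
for hx in [(.613,.202),(.616,.204)]:
  X=(g[0]-hx[0])*.992+(g[1]-hx[1])*.128;Z=g[2]-.106
  print(np.hypot(X,Z),np.degrees(np.arctan2(Z,-X)-np.arctan2(.05,.18)))
E
```

```text
time: 11.4
eef_pos: [0.5561, 0.195, 0.2807]
tcp_rot: [-0.705, -0.044, 0.042, 0.706]
contact_force: [-4.8, 1.2, 7.7]
opening: 0.122
time: 11.82
eef_pos: [0.5663, 0.1963, 0.2841]
tcp_rot: [-0.705, -0.043, 0.043, 0.706]
contact_force: [-5.4, 1.5, 7.2]
opening: 0.121
[0.56620057 0.19626273 0.29205759] [0.56620513 0.19627122 0.28405759] [-4.27589651  0.78529254  6.26676089]
0.19194122927890894 60.25285498943245
0.192760783633542 59.321589436795826
```

View pics/s3c.png

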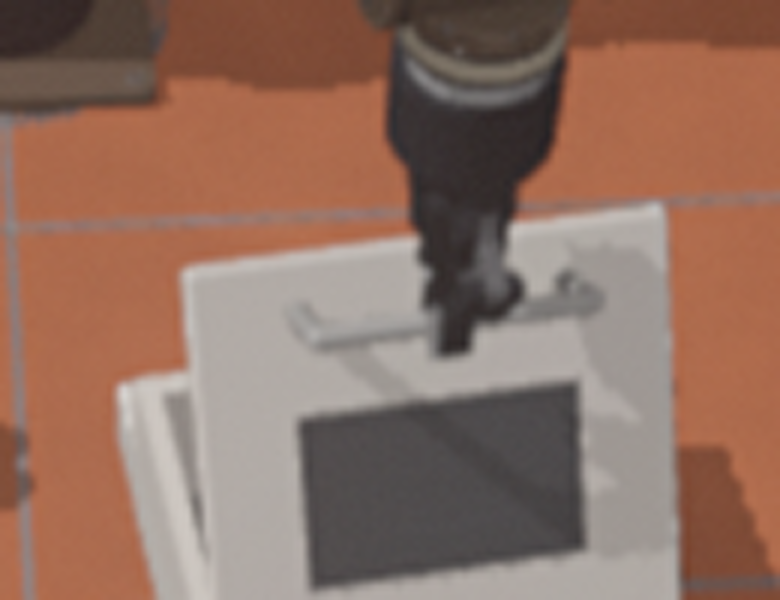

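The lid is held steeply open. Its top corners are at crop (185,270) and (663,205), and the bar ends are at (315,340) and (600,300). I'll fit the angle from these points.

```bash
python3 - <<'E'
from h import *
from scipy.optimize import least_squares
c=dict(np.load('pics/s3.npz'))
obs=[(185,270),(663,205),(315,340),(600,300),(302,420),(578,382),(312,588),(583,547)]
obs=np.array(obs)/6+[270,120]
L=.206
pts=lambda d,n:[(-L,-.118,.006),(-L,.118,.006),(-.18,-.063,.05),(-.18,.063,.05),(-d,-.068,.006),(-d,.068,.006),(-n,-.068,.006),(-n,.068,.006)]
def res(v,full=True):
    th,dx,dy,yaw,d,n,sx,sy=v;y=np.array(R.from_euler('z',yaw).as_matrix());r=R.from_euler('y',th).as_matrix()
    pr=np.array([proj(c,y@r@np.array(p)+[.6145+dx,.203+dy,.106]) for p in pts(d,n)])+[sx,sy]
    e=(pr-obs).ravel()
    return np.r_[e,dx/.003,dy/.003,(yaw-.128)/.015,sx,sy] if full else e
for t0 in(.8,1.05):
    f=least_squares(res,[t0,0,0,.128,.14,.05,0,0]);J=np.linalg.inv(f.jac.T@f.jac)
    print(np.degrees(f.x[0]),f.x[1:].round(4),f.cost,'sd',np.degrees(J[0,0]**.5));print(res(f.x,False).reshape(-1,2).round(1).tolist())
E
```

```text
60.62311425105131 [-0.0006  0.0017  0.1293  0.1256  0.0391  0.5273 -0.4268] 4.617020201120811 sd 1.8478855626839499
[[-0.2, 0.5], [1.2, 0.4], [1.4, -0.5], [-1.9, 0.0], [-0.3, 0.1], [-0.5, -0.0], [0.0, -0.1], [-0.3, 0.1]]
60.623093548400114 [-0.0006  0.0017  0.1293  0.1256  0.0391  0.5273 -0.4268] 4.617020201137905 sd 1.8478862452519635
[[-0.2, 0.5], [1.2, 0.4], [1.4, -0.5], [-1.9, 0.0], [-0.3, 0.1], [-0.5, -0.0], [0.0, -0.1], [-0.3, 0.1]]
```

The image fit gives 60.6° (±1.8°) and the arm position gives 59.3–60.3°, so they agree. I'll hand in while still holding the lid.

```bash
python3 -m inch '[{"ax":0,"ay":0,"az":0,"x":0,"y":0,"z":0,"hand":1},{"ax":0,"ay":0,"az":0,"x":0,"y":0,"z":0,"hand":1},{"ax":0,"ay":0,"az":0,"x":0,"y":0,"z":0,"hand":1}]'; python3 -c "
from plant import sign_off;print(sign_off())"
```

```text
time: 12.12
eef_pos: [0.5661, 0.1963, 0.284]
tcp_rot: [-0.705, -0.043, 0.043, 0.706]
contact_force: [-4.9, 1.6, 6.9]
opening: 0.119
the job is handed in; nothing more can be done
None
```

The disc was checked first, then the lid was opened; I handed in at about 12 s with the gripper still holding it near 60°.

- **Disc check:** I pressed the cap of the larger grey gauge with the lid shut. The spindle stopped after about 28 mm, which matches the thin 12 mm disc. I held it there for just over a second at about 8.5 N and let it rise slowly. A later picture showed the cap back up and the disc still on the anvil.
- **Lid:** I gripped the bar with 40 N and lifted it along its arc. The arm position gave 59.3–60.3°, and a fit to the camera picture gave 60.6° with about 1.8° of uncertainty. The last readings before hand-in were steady, with about 9 N on the wrist.
- **Disagreement:** the bar's distance from the hinge, worked out from the arm position, was 5–6 mm more than its true value. The bar probably slid a little in the pads, so the angle is good to about 2°.
- **Other items:** the first move command was refused for missing fields, and nothing moved. I did not touch the glassware, bottles or other disc, but I did not check each one again in a picture.

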